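Unload the abrasive-tape winder and restart it from its keypad

ROBOT

A 7-joint arm with a two-finger parallel gripper is mounted at the origin on the work surface. World frame = base frame: x ahead of the robot, y to its left, z up, the work surface at z = 0. Lengths are in m, angles in rad, forces in N, time in s.
With the tool pointing down it reaches from about 0.4 to 0.85 m from the base axis. Payload 4.5 kg.
Tool frame: the origin (TCP) lies between the finger pads; the fingertips stand 11 mm ahead of it and the grasp point (between the pads) lies 8 mm behind it (r.nose_length is the distance from the TCP to the fingertips, in m); z points along the fingers, y is the line along which they close (so a half turn about z gives the same grasp; the last joint's range is limited). The gripper opens to 88 mm and grips with 3 to 60 N. Pads are 18 mm wide; open, the fingers measure 123 mm over their backs; the gripper's body (75 mm by 187 mm) begins 45 mm behind the grasp point.
Start: joints at [-1.167, 0.689, -0.195, 1.565, 0.157, 0.902, -0.215], TCP at [0.226, 0.583, 0.25] pointing down, gripper open.
Joint ranges: [-3.01, 3.01], [-0.46, 2.08], [-1.47, 1.51], [0.13, 2.56], [-1, 4.14], [0.04, 2.09], [-2.66, 2.66]. Speed limits (rad/s): [2.57, 2.57, 3.14, 3.14, 3.14, 3.14, 3.14].

INTERFACE

Orientations are given as a unit quaternion [x, y, z, w].
In Python, from plant import get_state, snapshot, camera_model, r gives the robot as it stands.
- The arm moves only by the shell command python3 -m inch 'ROWS' [FORCE]. ROWS is text: rows parted by semicolons, each of 7 numbers parted by spaces: the opening, from -1 (shut) to 1 (fully open), then the shift along the tool's x, y, z in m, then the turn, a rotation vector about the tool's x, y, z in rad. A call has 1 to 20 rows; each row shifts and turns the commanded pose from where the row before left it, along the tool's axes as they then stand; what a row does not reach is not made up. A row lasts 1/12 s, in which the tool goes at most 41.7 mm and 7.16 degrees, less where a joint would pass 70% of its speed; a pose out of reach is approached as far as the arm can. A call is refused whole if a number of a shift passes 0.0417 or a number of a turn 0.125, either way. A call with a gripper value outside its range is refused whole. The fingers move at their own pace and stop on an object; FORCE is the grip in N (left out, the last holds). Time passes only in rows, so rows that do not move let the fingers close. It gives the time, the measured TCP pose, the force, the opening and the grip force at its end, in the units of the state.
- get_state(): the state, without advancing time (a new reading comes with each control period).
- snapshot(name): name is "scene" or "top"; returns (picture, depth): 384x512x3 uint8, red, green, blue; 384x512 float32, m along the optical axis (not along the pixel's ray), 0 where there is no reading.
- camera_model(name): a dict with "intrinsics" (3x3 intrinsics, pixels), "view" (4x4, takes a point from world to camera coordinates). Camera axes: x right, y down, z forward; pixel columns grow to the right and rows downward; lengths in m; the calibration is good to about 2 mm. A picture is of the moment at which its call begins. camera_model takes no time and is no camera call.
- r.finish_job(): hands the job in; it is judged then, once.
The state is a dict: "clock": time; "q": joint angles; "qd": joint speeds; "joint_torque": joint torques, N m; "tool_pos": TCP position; "eef_rot": TCP orientation; "contact_force": force on the tool from outside, world axes, zero at the start; "moment": the same for the moment, N m; "opening": opening from 0.0 (shut) to 1.0 (fully open); "finger_force": force on a finger pad.
Only numpy, scipy, OpenCV 4.12 (cv2) and the standard library are available. Lean on these libraries where they do the work, as an engineer would, in place of code of your own. Each camera call takes 0.05 s, during which the arm holds its last target. There are 200 camera calls.

TASK

Stop the tape winder before touching any roll: press the large round key on its control panel, then the square key; then slide every roll up off its post and set it down flat on the floor of the plywood tray, side by side with the others. Once all the rolls lie in the tray, press the small round key, then the square key again, and last of all the long bar key. Press the keys one at a time, each right down and let it spring up again, never press the bar key while a roll is still on a post, do not drop the rolls from a height, and leave everything else on the bench where it is.

Things in the scene. Friction and masses are not known exactly. Their poses are not given: they have to be found in the camera images.
- round_key_top (a point): centre of the top face of the large round key, 36 mm across, white, on a black 54 mm square module; stands 12 mm proud of its module, 62 mm above the table when up; moves with the key
- round_key (a joint): travel of the large round key, 36 mm across: 0 = up, 0.008 m = fully down (straight down); a press counts from 0.005; a spring resists with about 1.6 N at first and 4.8 N fully down, and lifts the key again
- square_key_top (a point): centre of the top face of the square key, 30 x 30 mm, white, on a black 54 mm square module; stands 12 mm proud of its module, 62 mm above the table when up; moves with the key
- square_key (a joint): travel of the square key, 30 x 30 mm: 0 = up, 0.008 m = fully down (straight down); a press counts from 0.005; a spring resists with about 1.6 N at first and 4.8 N fully down, and lifts the key again
- small_key_top (a point): centre of the top face of the small round key, 20 mm across, white, on a black 54 mm square module; stands 12 mm proud of its module, 62 mm above the table when up; moves with the key
- small_key (a joint): travel of the small round key, 20 mm across: 0 = up, 0.008 m = fully down (straight down); a press counts from 0.005; a spring resists with about 1.6 N at first and 4.8 N fully down, and lifts the key again
- bar_key_top (a point): centre of the top face of the long bar key, 16 x 44 mm, white, on a black 54 mm square module; stands 12 mm proud of its module, 62 mm above the table when up; moves with the key
- bar_key (a joint): travel of the long bar key, 16 x 44 mm: 0 = up, 0.008 m = fully down (straight down); a press counts from 0.005; a spring resists with about 1.6 N at first and 4.8 N fully down, and lifts the key again
- roll1_mid (a point): centre (half-way up, in the middle of the bore) of one brown wound roll of abrasive tape: 56 mm across, 44 mm tall, bore 26 mm, about 85 to 170 g, z along its axis. It starts upright over one of the winder's posts, resting on the collar, its centre 70 mm above the table. It may be absent (3 or 4 of the 4 rolls are there)
- roll2_mid (a point): centre (half-way up, in the middle of the bore) of one brown wound roll of abrasive tape: 56 mm across, 44 mm tall, bore 26 mm, about 85 to 170 g, z along its axis. It starts upright over one of the winder's posts, resting on the collar, its centre 70 mm above the table. It may be absent (3 or 4 of the 4 rolls are there)
- roll3_mid (a point): centre (half-way up, in the middle of the bore) of one brown wound roll of abrasive tape: 56 mm across, 44 mm tall, bore 26 mm, about 85 to 170 g, z along its axis. It starts upright over one of the winder's posts, resting on the collar, its centre 70 mm above the table. It may be absent (3 or 4 of the 4 rolls are there)
- roll4_mid (a point): centre (half-way up, in the middle of the bore) of one brown wound roll of abrasive tape: 56 mm across, 44 mm tall, bore 26 mm, about 85 to 170 g, z along its axis. It starts upright over one of the winder's posts, resting on the collar, its centre 70 mm above the table. It may be absent (3 or 4 of the 4 rolls are there)
- winder: tape winder, a fixed blue housing 170 x 170 x 40 mm high, origin at the centre of its underside, z up. Four upright steel posts 18 mm thick stand at x, y = +-45 mm (90 mm apart) on it; at the foot of each is a collar 44 mm across, 8 mm high, on which the roll rests; post tops are 106 mm above the table (14 mm above the top of a roll)
- tray: loose plywood tray, 0.8 kg, origin at the centre of its underside, x and y along its sides, z up: 220 x 220 mm outside, 210 x 210 mm inside, walls 5 mm thick and 25 mm high from the table, floor 5 mm thick. A roll lying flat (axis upright) in it has its centre 27 mm above the table
- finial: bystander: turned wooden finial, 38 mm across, 70 mm tall; origin at its underside; leave it alone
- wax_jar: bystander: amber glass jar, 40 mm across, 50 mm tall; origin at its underside; leave it alone
- sanding_block: bystander: cork sanding block, 40 x 60 x 25 mm; origin at its underside; leave it alone
- offcut: bystander: dark wood offcut, 35 x 50 x 20 mm; origin at its underside; leave it alone
- bowl: bystander: turned wooden bowl, 120 mm across, 50 mm tall; origin at its underside; leave it alone
- chuck_key: bystander: steel T-shaped chuck key, 90 mm long, lying flat; origin at its underside; leave it alone
- gouge: bystander: turning gouge with wooden handle, 240 mm long, lying flat; origin at its underside; leave it alone
Things that resemble listed ones, but are neither listed nor needed, are in the scene too. Leave any purple look-alike of the part that bears roll1_mid alone. Leave any blue look-alike of the part that bears roll2_mid alone.

How it is judged:
On the way, in this order (a step that is already met when the one before it is completed fails the run):
1. large round key pressed down, the rolls still on their posts (value of joint round_key above 0.005 m and value of joint each of square_key, small_key, bar_key below 0.003 m and distance of each of roll1_mid, roll2_mid, roll3_mid, roll4_mid from where it was at the start of the episode below 0.02 m), for 0.15 s.
2. large round key up again and square key pressed down, the rolls still on their posts (value of joint square_key above 0.005 m and value of joint each of round_key, small_key, bar_key below 0.003 m and distance of each of roll1_mid, roll2_mid, roll3_mid, roll4_mid from where it was at the start of the episode below 0.02 m), for 0.15 s.
3. every roll lies flat on the tray's floor, let go (x of roll1_mid in the frame of tray between -0.085 and 0.085 m and y of roll1_mid in the frame of tray between -0.085 and 0.085 m and z of each of roll1_mid, roll2_mid, roll3_mid, roll4_mid in the frame of tray below 0.034 m and angle between each of roll1_mid, roll2_mid, roll3_mid, roll4_mid's own z axis and vertical below 0.15 rad and x of roll2_mid in the frame of tray between -0.085 and 0.085 m and y of roll2_mid in the frame of tray between -0.085 and 0.085 m and x of roll3_mid in the frame of tray between -0.085 and 0.085 m and y of roll3_mid in the frame of tray between -0.085 and 0.085 m and x of roll4_mid in the frame of tray between -0.085 and 0.085 m and y of roll4_mid in the frame of tray between -0.085 and 0.085 m and contact force between each of roll1, roll2, roll3, roll4 and the fingers below 0.1 N and linear speed of each of roll1, roll2, roll3, roll4 below 0.03 m/s), for 0.2 s.
4. small round key pressed down, the rolls in the tray (value of joint small_key above 0.005 m and value of joint each of round_key, square_key, bar_key below 0.003 m and x of roll1_mid in the frame of tray between -0.085 and 0.085 m and y of roll1_mid in the frame of tray between -0.085 and 0.085 m and z of each of roll1_mid, roll2_mid, roll3_mid, roll4_mid in the frame of tray below 0.034 m and angle between each of roll1_mid, roll2_mid, roll3_mid, roll4_mid's own z axis and vertical below 0.15 rad and x of roll2_mid in the frame of tray between -0.085 and 0.085 m and y of roll2_mid in the frame of tray between -0.085 and 0.085 m and x of roll3_mid in the frame of tray between -0.085 and 0.085 m and y of roll3_mid in the frame of tray between -0.085 and 0.085 m and x of roll4_mid in the frame of tray between -0.085 and 0.085 m and y of roll4_mid in the frame of tray between -0.085 and 0.085 m), for 0.15 s.
5. square key pressed down again, the rolls in the tray (value of joint square_key above 0.005 m and value of joint each of round_key, small_key, bar_key below 0.003 m and x of roll1_mid in the frame of tray between -0.085 and 0.085 m and y of roll1_mid in the frame of tray between -0.085 and 0.085 m and z of each of roll1_mid, roll2_mid, roll3_mid, roll4_mid in the frame of tray below 0.034 m and angle between each of roll1_mid, roll2_mid, roll3_mid, roll4_mid's own z axis and vertical below 0.15 rad and x of roll2_mid in the frame of tray between -0.085 and 0.085 m and y of roll2_mid in the frame of tray between -0.085 and 0.085 m and x of roll3_mid in the frame of tray between -0.085 and 0.085 m and y of roll3_mid in the frame of tray between -0.085 and 0.085 m and x of roll4_mid in the frame of tray between -0.085 and 0.085 m and y of roll4_mid in the frame of tray between -0.085 and 0.085 m), for 0.15 s.
6. long bar key pressed down, the rolls in the tray (value of joint bar_key above 0.005 m and value of joint each of round_key, square_key, small_key below 0.003 m and x of roll1_mid in the frame of tray between -0.085 and 0.085 m and y of roll1_mid in the frame of tray between -0.085 and 0.085 m and z of each of roll1_mid, roll2_mid, roll3_mid, roll4_mid in the frame of tray below 0.034 m and angle between each of roll1_mid, roll2_mid, roll3_mid, roll4_mid's own z axis and vertical below 0.15 rad and x of roll2_mid in the frame of tray between -0.085 and 0.085 m and y of roll2_mid in the frame of tray between -0.085 and 0.085 m and x of roll3_mid in the frame of tray between -0.085 and 0.085 m and y of roll3_mid in the frame of tray between -0.085 and 0.085 m and x of roll4_mid in the frame of tray between -0.085 and 0.085 m and y of roll4_mid in the frame of tray between -0.085 and 0.085 m), for 0.15 s.
At the end, for the whole second after the job is handed in: Every roll that was there lies flat (axis within 0.15 rad of upright) on the floor of the tray (centre within 85 mm of the tray's centre along each of its sides and less than 34 mm above its underside), let go and at rest, and all four keys are up (within 3 mm) (all of step 3 and value of joint each of round_key, square_key, small_key, bar_key below 0.003 m); the robot touches nothing.
It fails at once if two keys held down at once (value of joint each of round_key, square_key above 0.004 m or value of joint each of round_key, small_key above 0.004 m or value of joint each of round_key, bar_key above 0.004 m or value of joint each of square_key, small_key above 0.004 m or value of joint each of square_key, bar_key above 0.004 m or value of joint each of small_key, bar_key above 0.004 m).
It fails at once if the bar key pressed while a roll is still on a post (value of joint bar_key above 0.004 m and height (world z) of any of roll1_mid, roll2_mid, roll3_mid, roll4_mid above 0.055 m).
It fails at once if a roll dropped from a height (its centre over 115 mm above the table and nothing holding it) ((height (world z) of roll1_mid above 0.115 m and contact force between roll1 and anything else below 0.02 N) or (height (world z) of roll2_mid above 0.115 m and contact force between roll2 and anything else below 0.02 N) or (height (world z) of roll3_mid above 0.115 m and contact force between roll3 and anything else below 0.02 N) or (height (world z) of roll4_mid above 0.115 m and contact force between roll4 and anything else below 0.02 N)).
It fails at once if another thing on the bench moved more than 50 mm (distance of any of finial, wax_jar, sanding_block, offcut, bowl, chuck_key, gouge from where it was at the start of the episode above 0.05 m).
Of roll1, roll2, roll3, roll4 only 3 to 4 are there at a start; the rules pass over those that are not, and their reading is None.
At some moment in a run one of roll1, roll2, roll3, roll4, tray may be knocked a few centimetres aside while the robot is not near it.
It also fails if it takes over 208 s, if anything falls off the work surface, if the arm or the gripper's body presses on something with over 40 N, if the wrist force passes 120 N, or if a joint passes its speed limit or range.

## Working session

There is one attempt and no reset: what is moved stays moved. The work goes in short steps, Python scripts to look and compute and a shell command to move; the robot and the scene stay as the last step left them, time stands still between calls to the robot, and variables do not carry over. Pictures are saved under pics/ and viewed, at most 14 in all, crops included, and the job is handed in when it is done.

```bash
ls; mkdir -p pics
python3 - <<'E'
from plant import get_state, snapshot, camera_model, r
import cv2, numpy as np
for n in("scene","top"):
    p,d=snapshot(n); cv2.imwrite(f"pics/{n}0.png",cv2.resize(p[:,:,::-1],(768,576))); np.savez(f"{n}0.npz",p=p,d=d)
    m=camera_model(n); print(n,m)
s=get_state(); print({k:s[k] for k in("clock","tool_pos","eef_rot","opening")}, r.nose_length)
E
```

```text
pics
scene {'intrinsics': array([[379.49482813,   0.        , 261.88518164],
       [  0.        , 379.49482813, 193.27242178],
       [  0.        ,   0.        ,   1.        ]]), 'view': array([[ 0.41539933,  0.90963759, -0.00168696, -0.23887299],
       [ 0.60768006, -0.27888504, -0.74360478, -0.29426297],
       [-0.67688133,  0.3078678 , -0.66861729,  1.31954442],
       [ 0.        ,  0.        ,  0.        ,  1.        ]])}
top {'intrinsics': array([[463.56424523,   0.        , 255.0691669 ],
       [  0.        , 463.56424523, 191.65189732],
       [  0.        ,   0.        ,   1.        ]]), 'view': array([[ 1.72979135e-02, -9.99845814e-01,  3.02173200e-03,
        -1.00388005e-03],
       [-9.85835476e-01, -1.75596095e-02, -1.66793510e-01,
         6.09222427e-01],
       [ 1.66820853e-01, -9.37508995e-05, -9.85987218e-01,
         1.34300028e+00],
       [ 0.00000000e+00,  0.00000000e+00,  0.00000000e+00,
         1.00000000e+00]])}
{'clock': 0.1, 'tool_pos': array([0.22573917, 0.58222746, 0.24901872]), 'eef_rot': array([ 1.83799750e-01,  9.82963371e-01, -8.10557143e-04, -8.48274140e-05]), 'opening': 0.9987248114705258} 0.011
```

View pics/top0.png

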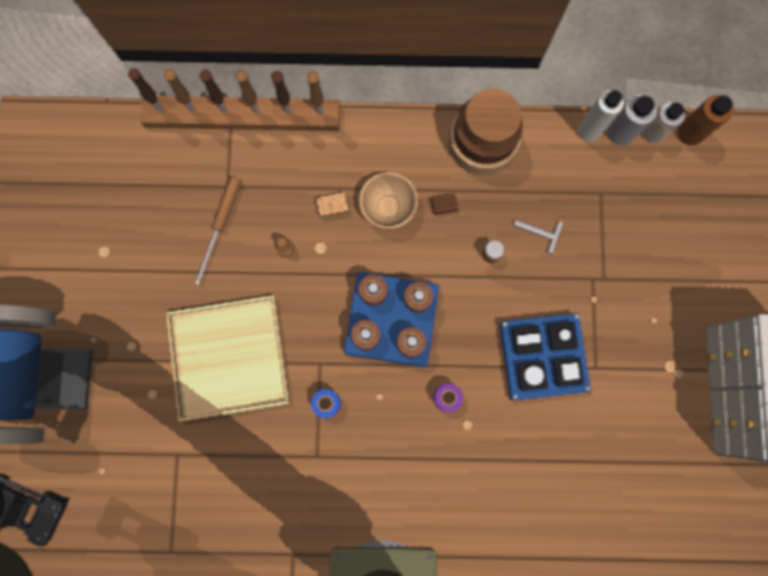

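View pics/scene0.png

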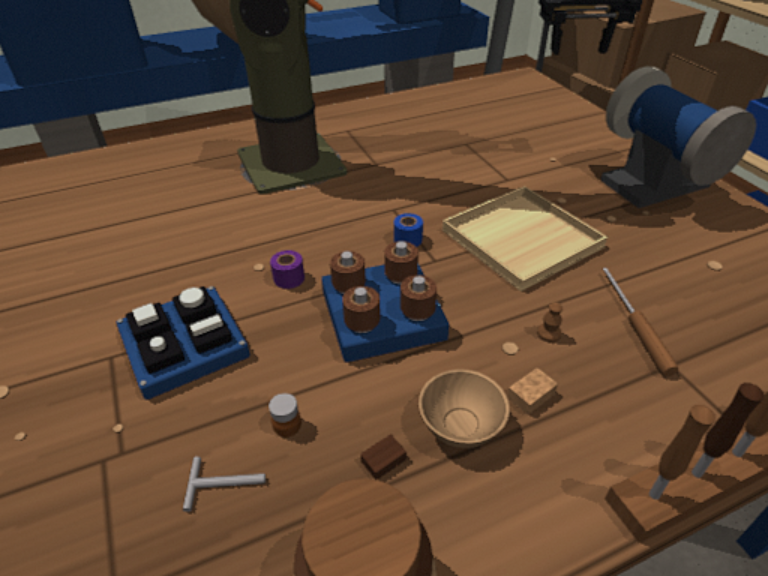

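Four rolls are on the winder (top view ~(373,289), (419,295), (365,334), (411,341) in the 768-wide picture). The tray is at about (228,357). The panel holds round (535,376), square (570,371), small (565,335) and bar (528,340). Purple and blue look-alikes stand at (448,398) and (325,403).

```bash
cat > h.py <<'E'
from plant import get_state, snapshot, camera_model, r
import cv2, numpy as np
from scipy.spatial.transform import Rotation as R
def ray(n,u,v,z):
    m=camera_model(n); V=m["view"]; K=m["intrinsics"]
    c=-V[:3,:3].T@V[:3,3]; d=V[:3,:3].T@np.linalg.solve(K,[u,v,1.])
    return (c+d*(z-c[2])/d[2])
def blobs(n,mask,z,box=None,amin=15):
    """centroid blobs of a mask -> world xy on plane z; box in pixels u0,v0,u1,v1"""
    m=mask.astype(np.uint8)
    if box: b=np.zeros_like(m); b[box[1]:box[3],box[0]:box[2]]=1; m&=b
    k,l,s,c=cv2.connectedComponentsWithStats(m)
    return [(int(s[i,4]),c[i].round(1),ray(n,*c[i],z)[:2].round(4),l==i) for i in range(1,k) if s[i,4]>=amin]
def rect(mask,n,z):
    """min-area rectangle: centre world, corners world"""
    c,_=cv2.findContours(mask.astype(np.uint8),cv2.RETR_EXTERNAL,cv2.CHAIN_APPROX_NONE)
    p=max(c,key=cv2.contourArea)[:,0]
    w=np.array([ray(n,*q,z)[:2] for q in p],np.float32)
    return cv2.minAreaRect(w)
def delta(target,yaw=None):
    """tool-frame shift (and turn about tool z) from the present pose to a world target; yaw = world direction of tool y, mod pi"""
    s=get_state(); Q=R.from_quat(s["eef_rot"]); y=Q.apply([0,1,0]); a=np.arctan2(y[1],y[0])
    t=None
    if yaw is not None: t=-((yaw-a+np.pi/2)%np.pi-np.pi/2)
    print("tcp",np.round(s["tool_pos"],4),"yaw_y",round(np.degrees(a),1),"shift tool",Q.inv().apply(np.array(target)-s["tool_pos"]).round(4),"turn z",t, "tilt",(Q.as_matrix()[:,2]).round(4))
E
python3 - <<'E'
from h import *
f=np.load("top0.npz"); p=f["p"]; h=cv2.cvtColor(p,cv2.COLOR_RGB2HSV); H,S,V=[h[...,i].astype(int) for i in range(3)]
print("keys"); 
for b in blobs("top",(V>150)&(S<60),.062,(335,215,393,263)): print(b[:3])
print("posts")
for b in blobs("top",(V>120)&(S<60),.106,(232,182,292,243),6): print(b[:3])
m=((H>15)&(H<40)&(S>50)&(V>140)); m[:190]=0;m[285:]=0;m[:,:105]=0;m[:,200:]=0
m=cv2.morphologyEx(m.astype(np.uint8),cv2.MORPH_CLOSE,np.ones((5,5)))
print("tray",rect(m,"top",.025),m.sum())
m=(H>100)&(H<125)&(S>100); m2=m.copy(); m2[:,:225]=0;m2[:,300:]=0;m2[:178]=0;m2[248:]=0
print("winder",rect(m2,"top",.04))
m3=m.copy(); m3[:,:325]=0;m3[:,400:]=0;m3[:200]=0;m3[275:]=0
print("panel",rect(m3,"top",.025))
# scene
f=np.load("scene0.npz"); p=f["p"]; h=cv2.cvtColor(p,cv2.COLOR_RGB2HSV); H,S,V=[h[...,i].astype(int) for i in range(3)]
print("keys scene")
for b in blobs("scene",(V>165)&(S<60),.062,(75,185,160,250)): print(b[:3])
print("posts scene")
for b in blobs("scene",(V>120)&(S<60),.106,(210,155,300,215),6): print(b[:3])
print("jar/bowl depth none"); print(get_state()["q"].round(3))
E
```

```text
keys
(37, array([376.2, 222.8]), array([ 0.5206, -0.3497]))
(79, array([352. , 225.5]), array([ 0.5111, -0.278 ]))
(107, array([380.1, 247.2]), array([ 0.449 , -0.3589]))
(119, array([355.7, 249.9]), array([ 0.4399, -0.2874]))
posts
(37, array([248.4, 191.6]), array([0.5995, 0.029 ]))
(39, array([279.2, 196.3]), array([ 0.5876, -0.06  ]))
(47, array([243.3, 222.3]), array([0.5107, 0.0416]))
(46, array([274.5, 227.2]), array([ 0.4982, -0.0474]))
tray ((0.4659554958343506, 0.320448100566864), (0.22248545289039612, 0.2240394949913025), 10.336186408996582) 5294
winder ((0.5492311716079712, -0.008461304008960724), (0.16605624556541443, 0.16843092441558838), 81.56953430175781)
panel ((0.4804268479347229, -0.31750422716140747), (0.15655285120010376, 0.1588020920753479), 7.365669250488281)
keys scene
(116, array([126.9, 196.4]), array([ 0.4406, -0.2871]))
(115, array([ 95.5, 207.8]), array([ 0.4498, -0.3588]))
(89, array([136.5, 215.2]), array([ 0.5126, -0.2785]))
(42, array([104. , 227.5]), array([ 0.5212, -0.3493]))
posts scene
(23, array([267.1, 162.6]), array([0.5117, 0.0429]))
(27, array([230.6, 169.5]), array([ 0.5002, -0.0467]))
(32, array([278.7, 186.1]), array([0.6011, 0.0297]))
(32, array([239.9, 193.9]), array([ 0.5892, -0.0591]))
jar/bowl depth none
[-1.167  0.69  -0.195  1.566  0.157  0.903 -0.215]
```

```bash
python3 -m inch '-1 0 0 0 0 0 -0.0925; -1 0 0 0 0 0 -0.0925; -1 0 0 0 0 0 -0.0925; -1 0 0 0 0 0 -0.0925; -1 0 0 0 0 0 0; -1 -.021 -.033 0 0 0 0; -1 -.021 -.033 0 0 0 0; -1 -.021 -.033 0 0 0 0; -1 -.021 -.033 0 0 0 0; -1 -.021 -.033 0 0 0 0; -1 -.021 -.033 0 0 0 0; -1 -.021 -.033 0 0 0 0; -1 -.021 -.033 0 0 0 0; -1 -.021 -.033 0 0 0 0; -1 -.021 -.033 0 0 0 0; -1 -.021 -.033 0 0 0 0; -1 -.021 -.033 0 0 0 0; -1 -.021 -.033 0 0 0 0; -1 0 0 0 0 0 0; -1 0 0 0 0 0 0' 30
python3 -c "
from h import *
delta([.440,-.287,.10])"
```

```text
clock: 1.77
tool_pos: [0.5001, 0.1508, 0.2493]
eef_rot: [0.004, 1.0, -0.001, -0.0]
contact_force: [-0.2, -0.5, -0.8]
opening: 0.006
finger_force: 0.0
tcp [0.5001 0.1508 0.2493] yaw_y 89.5 shift tool [ 0.0563 -0.4382  0.1498] turn z None tilt [-1.0e-04 -1.1e-03 -1.0e+00]
```

```bash
python3 -m inch '-1 .005 -.0365 .012 0 0 0; -1 .005 -.0365 .012 0 0 0; -1 .005 -.0365 .012 0 0 0; -1 .005 -.0365 .012 0 0 0; -1 .005 -.0365 .012 0 0 0; -1 .005 -.0365 .012 0 0 0; -1 .005 -.0365 .012 0 0 0; -1 .005 -.0365 .012 0 0 0; -1 .005 -.0365 .012 0 0 0; -1 .005 -.0365 .012 0 0 0; -1 .005 -.0365 .012 0 0 0; -1 .001 -.0365 .012 0 0 0; -1 0 0 0 0 0 0; -1 0 0 0 0 0 0'
python3 -c "
from h import *
delta([.440,-.287,.0650])
p,d=snapshot('scene'); cv2.imwrite('pics/k1.png',cv2.resize(p[130:290,40:240,::-1],(800,640))[:600])"
```

```text
clock: 2.93
tool_pos: [0.4427, -0.2849, 0.1049]
eef_rot: [0.002, 1.0, 0.0, -0.0]
contact_force: [0.0, 0.7, 0.2]
opening: 0.004
finger_force: 0.0
tcp [ 0.4427 -0.2849  0.1049] yaw_y 89.8 shift tool [ 0.0027 -0.0021  0.0399] turn z None tilt [-7.e-04  5.e-04 -1.e+00]
```

View pics/k1.png

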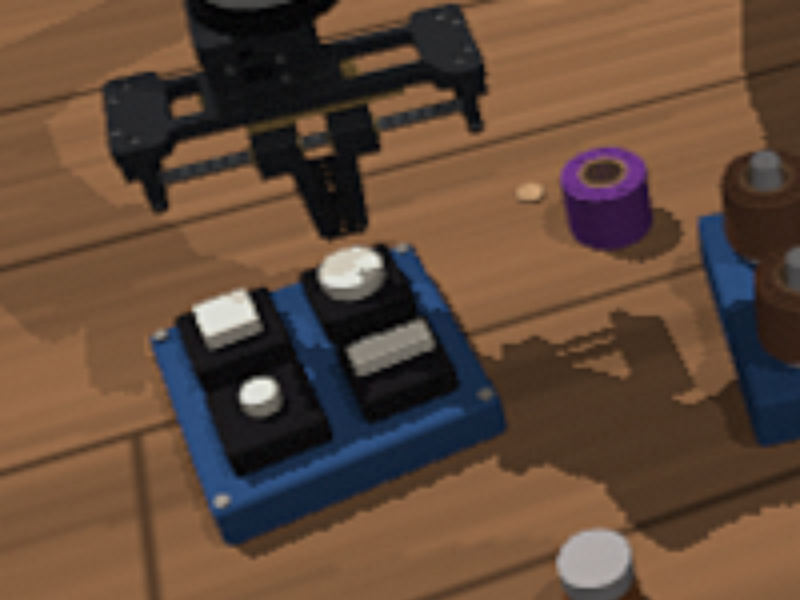

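The closed fingertips hang right above the large round key (crop ~(350,235) over (350,272)). Press.

```bash
python3 -m inch '-1 .0027 -.002 .015 0 0 0; -1 0 0 .014 0 0 0; -1 0 0 .005 0 0 0; -1 0 0 .005 0 0 0; -1 0 0 0 0 0 0; -1 0 0 0 0 0 0; -1 0 0 0 0 0 0; -1 0 0 0 0 0 0; -1 0 0 0 0 0 0'
python3 -c "
from h import *
delta([.4495,-.359,.095])"
```

```text
clock: 3.73
tool_pos: [0.4412, -0.2862, 0.0673]
eef_rot: [-0.0, 1.0, -0.0, 0.001]
contact_force: [0.5, 2.0, 4.2]
opening: 0.006
finger_force: 1.9
tcp [ 0.4412 -0.2862  0.0673] yaw_y 90.0 shift tool [-0.0084 -0.0728 -0.0277] turn z None tilt [ 1.9e-03 -3.0e-04 -1.0e+00]
```

```bash
python3 -m inch '-1 0 0 .002 0 0 0; -1 0 0 0 0 0 0; -1 0 0 0 0 0 0; -1 0 0 0 0 0 0; -1 0 0 0 0 0 0'; python3 -m inch '-1 0 0 -.015 0 0 0; -1 0 0 -.014 0 0 0; -1 -.003 -.025 0 0 0 0; -1 -.003 -.025 0 0 0 0; -1 -.0025 -.022 0 0 0 0; -1 0 0 0 0 0 0; -1 0 0 0 0 0 0; -1 0 0 0 0 0 0'
python3 -c "
from h import *
delta([.4495,-.359,.065])"
```

```text
clock: 4.15
tool_pos: [0.4412, -0.2864, 0.0654]
eef_rot: [-0.0, 1.0, -0.0, 0.001]
contact_force: [-0.2, 3.2, 9.8]
opening: 0.005
finger_force: 4.9
clock: 4.82
tool_pos: [0.4482, -0.3579, 0.0932]
eef_rot: [0.0, 1.0, 0.0, -0.001]
contact_force: [-0.6, 0.3, -0.5]
opening: 0.003
finger_force: 0.0
tcp [ 0.4482 -0.3579  0.0932] yaw_y 90.0 shift tool [-0.0013 -0.0011  0.0282] turn z None tilt [-1.1e-03  7.0e-04 -1.0e+00]
```

```bash
python3 -m inch '-1 -.001 -.001 .014 0 0 0; -1 0 0 .009 0 0 0; -1 0 0 .005 0 0 0; -1 0 0 0 0 0 0; -1 0 0 0 0 0 0; -1 0 0 0 0 0 0; -1 0 0 0 0 0 0; -1 0 0 0 0 0 0'; python3 -m inch '-1 0 0 -.015 0 0 0; -1 0 0 -.04 0 0 0; -1 0 0 -.04 0 0 0; -1 0 0 -.04 0 0 0; -1 0 0 0 0 0 0; -1 0 0 0 0 0 0'
python3 -c "
from h import *
delta([.4995,-.047,.15])"
```

```text
clock: 5.48
tool_pos: [0.4503, -0.3583, 0.0655]
eef_rot: [-0.001, 1.0, 0.0, 0.0]
contact_force: [0.0, 0.6, 5.5]
opening: 0.001
finger_force: 2.7
clock: 5.98
tool_pos: [0.4509, -0.3592, 0.2021]
eef_rot: [-0.0, 1.0, -0.001, 0.001]
contact_force: [-0.7, -0.5, -0.0]
opening: 0.005
finger_force: 0.0
tcp [ 0.4509 -0.3592  0.2021] yaw_y 90.0 shift tool [-0.0487  0.3123  0.0516] turn z None tilt [ 0.0028 -0.002  -1.    ]
```

```bash
python3 -m inch '.5 -.006 .039 0 0 0 0; .5 -.006 .039 0 0 0 0; .5 -.006 .039 0 0 0 0; .5 -.006 .039 0 0 0 0; .5 -.006 .039 0 0 0 0; .5 -.006 .039 0 0 0 0; .5 -.006 .039 0 0 0 0; .5 -.006 .039 0.02 0 0 0; .5 0 0 .03 0 0 0; .5 0 0 0 0 0 0; .5 0 0 0 0 0 0; .5 0 0 0 0 0 0'
python3 -c "
from h import *
delta([.4995,-.047,.074])
p,d=snapshot('scene'); cv2.imwrite('pics/r1.png',cv2.resize(p[90:240,190:390,::-1],(800,600)))"
```

```text
clock: 6.98
tool_pos: [0.4965, -0.051, 0.1515]
eef_rot: [0.001, 1.0, -0.001, -0.001]
contact_force: [1.7, -0.4, 0.3]
opening: 0.749
finger_force: 0.0
tcp [ 0.4965 -0.051   0.1515] yaw_y 89.9 shift tool [-0.0031  0.0041  0.0775] turn z None tilt [-0.0025 -0.0012 -1.    ]
```

View pics/r1.png

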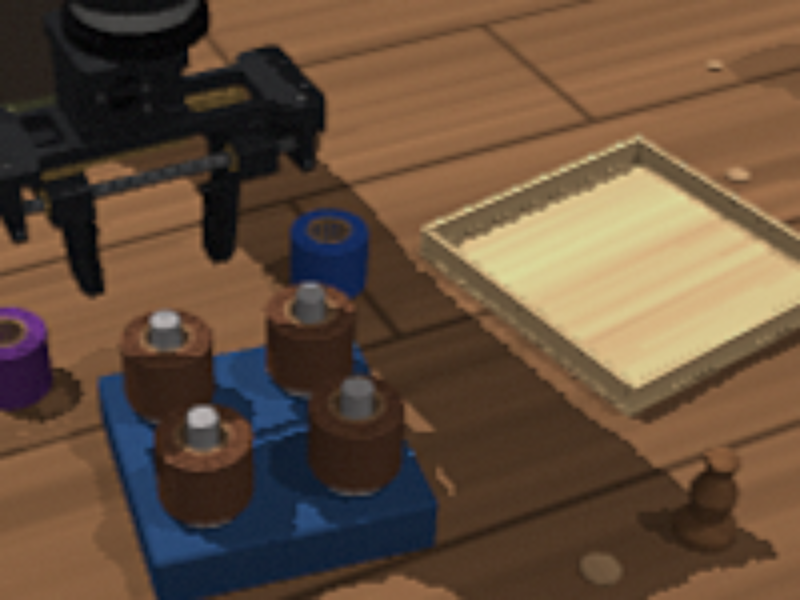

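Open fingers sit above the near-right roll (crop (168,330)), slightly short in y; correcting while descending.

```bash
python3 -m inch '.5 -.003 .004 .02 0 0 0; .5 0 0 .02 0 0 0; .5 0 0 .02 0 0 0; .5 0 0 .0175 0 0 0; .5 0 0 0 0 0 0; .5 0 0 0 0 0 0; -1 0 0 0 0 0 0; -1 0 0 0 0 0 0; -1 0 0 0 0 0 0; -1 0 0 0 0 0 0; -1 0 0 0 0 0 0; -1 0 0 0 0 0 0; -1 0 0 0 0 0 0; -1 0 0 0 0 0 0' 25; python3 -m inch '-1 0 0 -.015 0 0 0; -1 0 0 -.02 0 0 0; -1 0 0 -.02 0 0 0; -1 0 0 -.02 0 0 0; -1 0 0 -.02 0 0 0; -1 0 0 0 0 0 0; -1 0 0 0 0 0 0'
python3 -c "
from h import *
delta([.428,.269,.169])"
```

```text
clock: 8.2
tool_pos: [0.5013, -0.0461, 0.0757]
eef_rot: [0.0, 1.0, -0.0, 0.001]
contact_force: [-0.4, -1.7, 7.0]
opening: 0.632
finger_force: 25.0
clock: 8.78
tool_pos: [0.501, -0.0455, 0.1702]
eef_rot: [0.0, 1.0, 0.0, 0.001]
contact_force: [-0.4, -0.5, -1.0]
opening: 0.633
finger_force: 25.0
tcp [ 0.501  -0.0455  0.1702] yaw_y 90.0 shift tool [0.073  0.3145 0.0011] turn z None tilt [ 2.5e-03  1.0e-04 -1.0e+00]
```

```bash
python3 -m inch '-1 .008 .035 0 0 0 0; -1 .008 .035 0 0 0 0; -1 .008 .035 0 0 0 0; -1 .008 .035 0 0 0 0; -1 .008 .035 0 0 0 0; -1 .008 .035 0 0 0 0; -1 .008 .035 0 0 0 0; -1 .008 .035 0 0 0 0; -1 .009 .0345 0 0 0 0; -1 0 0 0.02 0 0 0; -1 0 0 0.02 0 0 0; -1 0 0 0 0 0 0; -1 0 0 0 0 0 0'
python3 -c "
from h import *
delta([.428,.269,.033])
p,d=snapshot('scene'); cv2.imwrite('pics/r2.png',cv2.resize(p[90:240,220:420,::-1],(800,600)))"
```

```text
clock: 9.87
tool_pos: [0.4262, 0.268, 0.128]
eef_rot: [-0.0, 1.0, -0.002, -0.002]
contact_force: [-0.4, -0.5, -1.2]
opening: 0.632
finger_force: 25.0
tcp [0.4262 0.268  0.128 ] yaw_y 90.0 shift tool [-0.0021  0.0013  0.095 ] turn z None tilt [-0.0032 -0.0031 -1.    ]
```

View pics/r2.png

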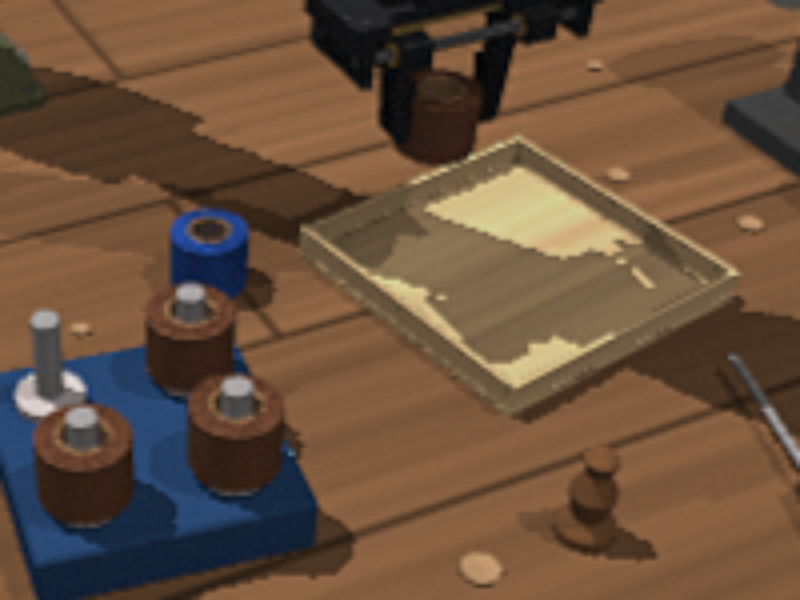

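The roll hangs upright in the fingers over the tray's near corner (crop (438,115)); three remain on posts. Lowering.

```bash
python3 -m inch '-1 -.002 .001 .03 0 0 0; -1 0 0 .03 0 0 0; -1 0 0 .02 0 0 0; -1 0 0 .01 0 0 0; -1 0 0 .003 0 0 0; -1 0 0 .001 0 0 0; -1 0 0 0 0 0 0; -1 0 0 0 0 0 0; -1 0 0 0 0 0 0'
```

```text
clock: 10.67
tool_pos: [0.4301, 0.2704, 0.0365]
eef_rot: [0.0, 1.0, 0.001, 0.001]
contact_force: [0.1, 0.2, -1.9]
opening: 0.628
finger_force: 25.0
```

```bash
python3 -m inch '-1 0 0 .002 0 0 0; -1 0 0 0.001 0 0 0; -1 0 0 0 0 0 0; -1 0 0 0 0 0 0'
```

```text
clock: 11.0
tool_pos: [0.4296, 0.2703, 0.0327]
eef_rot: [-0.0, 1.0, 0.0, 0.0]
contact_force: [0.6, -0.5, 3.1]
opening: 0.631
finger_force: 25.0
```

Touching down (+3 N). Release and rise, then to the next roll A (.5115,.0425).

```bash
python3 -m inch '.5 0 0 0 0 0 0; .5 0 0 0 0 0 0; .5 0 0 0 0 0 0; .5 0 0 0 0 0 0; .5 0 0 -.015 0 0 0; .5 0 0 -.03 0 0 0; .5 0 0 -.035 0 0 0; .5 0 0 -.04 0 0 0; .5 -.0135 -.038 0 0 0 0; .5 -.0135 -.038 0 0 0 0; .5 -.0135 -.038 0 0 0 0; .5 -.0135 -.038 0 0 0 0; .5 -.0135 -.038 0 0 0 0; .5 -.0135 -.038 0 0 0 0; .5 0 0 0 0 0 0; .5 0 0 0 0 0 0'
cat > chk.py <<'E'
from h import *
import sys
# per-view brown roll tops / steel posts and tray rectangle
p,d=snapshot("top"); cv2.imwrite(f"pics/{sys.argv[1]}.png",cv2.resize(p[150:300,90:310,::-1],(800,545)))
h=cv2.cvtColor(p,cv2.COLOR_RGB2HSV); H,S,V=[h[...,i].astype(int) for i in range(3)]
for b in blobs("top",(V>120)&(S<60),.106,(232,182,292,243),6): print("post",b[:3])
m=((H>15)&(H<40)&(S>50)&(V>60)).astype(np.uint8); m[:185]=0;m[295:]=0;m[:,:95]=0;m[:,210:]=0
k,l,s,c=cv2.connectedComponentsWithStats(cv2.morphologyEx(m,cv2.MORPH_CLOSE,np.ones((5,5))))
print("tray",rect(l==1+s[1:,4].argmax(),"top",.025))
E
python3 chk.py t1; python3 -c "
from h import *
delta([.5115,.0425,.074])"
```

```text
clock: 12.33
tool_pos: [0.5109, 0.0385, 0.152]
eef_rot: [0.003, 1.0, -0.001, -0.0]
contact_force: [-0.4, 0.3, -0.1]
opening: 0.747
finger_force: 0.0
post (42, array([279.1, 196.5]), array([ 0.5871, -0.0599]))
tray ((0.46698930859565735, 0.3206014037132263), (0.22551433742046356, 0.22418230772018433), 10.333487510681152)
tcp [0.5104 0.0413 0.1522] yaw_y 89.9 shift tool [-0.0011  0.0012  0.0782] turn z None tilt [-3.e-04  4.e-04 -1.e+00]
```

View pics/t1.png

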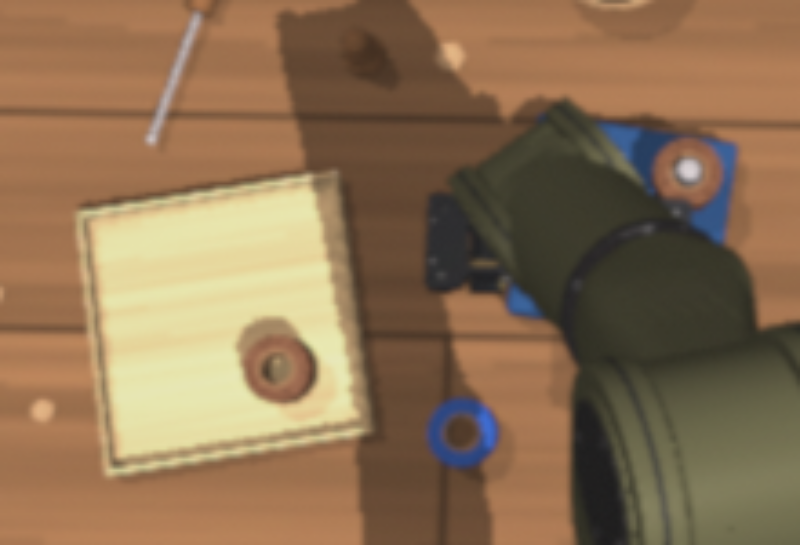

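The roll lies flat in the tray (crop (278,368)), the tray has not moved. Pick the second roll.

```bash
python3 -m inch '.5 -.001 .002 .02 0 0 0; .5 0 0 .02 0 0 0; .5 0 0 .02 0 0 0; .5 0 0 .017 0 0 0; .5 0 0 0 0 0 0; .5 0 0 0 0 0 0; -1 0 0 0 0 0 0; -1 0 0 0 0 0 0; -1 0 0 0 0 0 0; -1 0 0 0 0 0 0; -1 0 0 0 0 0 0; -1 0 0 0 0 0 0; -1 0 0 0 0 0 0' 25; python3 -m inch '-1 0 0 -.015 0 0 0; -1 0 0 -.02 0 0 0; -1 0 0 -.02 0 0 0; -1 0 0 -.02 0 0 0; -1 0 0 -.02 0 0 0; -1 0 0 0 0 0 0; -1 0 0 0 0 0 0'
python3 -c "
from h import *
delta([.517,.282,.169])"
```

```text
clock: 13.47
tool_pos: [0.512, 0.0445, 0.0762]
eef_rot: [-0.0, 1.0, 0.0, 0.001]
contact_force: [-0.9, 0.4, 7.0]
opening: 0.633
finger_force: 24.9
clock: 14.05
tool_pos: [0.5119, 0.0438, 0.171]
eef_rot: [0.0, 1.0, 0.0, 0.001]
contact_force: [0.1, -0.3, -2.2]
opening: 0.632
finger_force: 25.0
tcp [0.5119 0.0438 0.171 ] yaw_y 90.0 shift tool [-0.0049  0.2382  0.0021] turn z None tilt [ 2.e-03  2.e-04 -1.e+00]
```

```bash
python3 -m inch '-1 -.0007 .034 0 0 0 0; -1 -.0007 .034 0 0 0 0; -1 -.0007 .034 0 0 0 0; -1 -.0007 .034 0 0 0 0; -1 -.0007 .034 0 0 0 0; -1 -.0007 .034 0 0 0 0; -1 -.0007 .034 0 0 0 0; -1 0 0 .0 0 0 0; -1 0 0 .03 0 0 0; -1 0 0 .03 0 0 0; -1 0 0 .03 0 0 0; -1 0 0 .025 0 0 0; -1 0 0 .01 0 0 0; -1 0 0 .006 0 0 0; -1 0 0 .002 0 0 0; -1 0 0 0 0 0 0; -1 0 0 0 0 0 0; -1 0 0 0 0 0 0'
```

```text
clock: 15.55
tool_pos: [0.5171, 0.2825, 0.0387]
eef_rot: [0.0, 1.0, 0.001, 0.001]
contact_force: [0.1, -0.1, -1.0]
opening: 0.631
finger_force: 25.0
```

```bash
python3 -m inch '-1 0 0 .003 0 0 0; -1 0 0 0.002 0 0 0; -1 0 0 0.001 0 0 0; -1 0 0 0 0 0 0; -1 0 0 0 0 0 0'
```

```text
clock: 15.97
tool_pos: [0.5169, 0.2822, 0.0331]
eef_rot: [-0.0, 1.0, 0.0, 0.001]
contact_force: [-1.9, -1.1, 11.7]
opening: 0.632
finger_force: 25.0
```

```bash
python3 -m inch '.5 0 0 0 0 0 0; .5 0 0 0 0 0 0; .5 0 0 0 0 0 0; .5 0 0 0 0 0 0; .5 0 0 -.015 0 0 0; .5 0 0 -.03 0 0 0; .5 0 0 -.035 0 0 0; .5 0 0 -.04 0 0 0; .5 -.0079 -.038 0 0 0 0; .5 -.0079 -.038 0 0 0 0; .5 -.0079 -.038 0 0 0 0; .5 -.0079 -.038 0 0 0 0; .5 -.0079 -.038 0 0 0 0; .5 -.0079 -.038 0 0 0 0; .5 -.0079 -.038 0 0 0 0; .5 -.0079 -.038 0 0 0 0; .5 -.0079 -.0375 0 0 0 0; .5 0 0 0 0 0 0; .5 0 0 0 0 0 0'
python3 chk.py t2; python3 -c "
from h import *
delta([.588,-.0595,.074])
p,d=snapshot('scene'); cv2.imwrite('pics/s2.png',cv2.resize(p[90:270,180:420,::-1],(800,600)))"
```

```text
clock: 17.55
tool_pos: [0.5874, -0.0632, 0.1508]
eef_rot: [0.003, 1.0, -0.001, -0.0]
contact_force: [0.0, 0.8, -0.8]
opening: 0.75
finger_force: 0.0
post (7, array([274.7, 198.6]), array([ 0.5807, -0.0472]))
post (190, array([243.6, 224. ]), array([0.5056, 0.0407]))
post (192, array([273.6, 228.8]), array([ 0.4933, -0.045 ]))
tray ((0.4672272503376007, 0.32065802812576294), (0.22476647794246674, 0.2244633585214615), 10.251043319702148)
tcp [ 0.5873 -0.06    0.151 ] yaw_y 89.9 shift tool [-0.0007  0.0005  0.077 ] turn z None tilt [-4.e-04  6.e-04 -1.e+00]
```

View pics/s2.png

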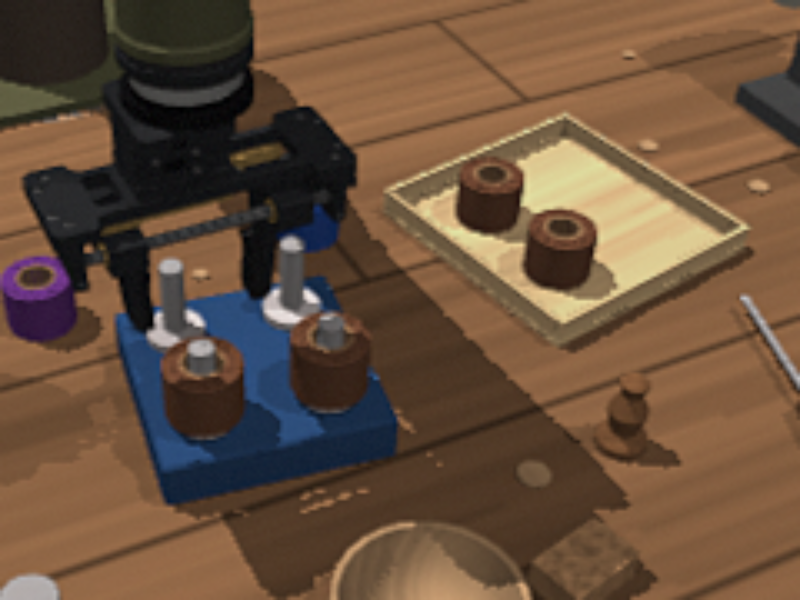

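Two rolls are in the tray (crop (490,195), (560,248)), two remain on their posts (203,385), (330,360). Picking the third.

```bash
python3 -m inch '.5 -.001 .001 .02 0 0 0; .5 0 0 .02 0 0 0; .5 0 0 .02 0 0 0; .5 0 0 .016 0 0 0; .5 0 0 0 0 0 0; .5 0 0 0 0 0 0; -1 0 0 0 0 0 0; -1 0 0 0 0 0 0; -1 0 0 0 0 0 0; -1 0 0 0 0 0 0; -1 0 0 0 0 0 0; -1 0 0 0 0 0 0; -1 0 0 0 0 0 0' 25; python3 -m inch '-1 0 0 -.015 0 0 0; -1 0 0 -.02 0 0 0; -1 0 0 -.02 0 0 0; -1 0 0 -.02 0 0 0; -1 0 0 -.02 0 0 0; -1 0 0 0 0 0 0; -1 0 0 0 0 0 0'
python3 -c "
from h import *
delta([.415,.358,.169])"
```

```text
clock: 18.73
tool_pos: [0.5892, -0.0579, 0.0764]
eef_rot: [-0.0, 1.0, 0.0, 0.001]
contact_force: [-0.2, 1.6, 6.8]
opening: 0.63
finger_force: 24.9
clock: 19.32
tool_pos: [0.5888, -0.0588, 0.1709]
eef_rot: [0.0, 1.0, -0.0, 0.001]
contact_force: [0.0, 0.0, -1.4]
opening: 0.632
finger_force: 25.0
tcp [ 0.5888 -0.0588  0.1709] yaw_y 90.0 shift tool [0.174  0.4167 0.0015] turn z None tilt [ 1.7e-03 -3.0e-04 -1.0e+00]
```

```bash
python3 -m inch '-1 .0145 .0347 0 0 0 0; -1 .0145 .0347 0 0 0 0; -1 .0145 .0347 0 0 0 0; -1 .0145 .0347 0 0 0 0; -1 .0145 .0347 0 0 0 0; -1 .0145 .0347 0 0 0 0; -1 .0145 .0347 0 0 0 0; -1 .0145 .0347 0 0 0 0; -1 .0145 .0347 0 0 0 0; -1 .0145 .0347 0 0 0 0; -1 .0145 .0347 0 0 0 0; -1 .0145 .0347 0 0 0 0; -1 0 0 0 0 0 0; -1 0 0 0 0 0 0; -1 0 0 0.03 0 0 0; -1 0 0 0.03 0 0 0; -1 0 0 0 0 0 0; -1 0 0 0 0 0 0'
python3 -c "
from h import *
delta([.415,.358,.035])"
```

```text
clock: 20.82
tool_pos: [0.414, 0.3552, 0.1088]
eef_rot: [0.001, 1.0, -0.002, -0.001]
contact_force: [-0.0, 0.1, -1.0]
opening: 0.632
finger_force: 25.0
tcp [0.414  0.3552 0.1088] yaw_y 89.9 shift tool [-0.0012  0.0032  0.0738] turn z None tilt [-0.003  -0.0049 -1.    ]
```

```bash
python3 -m inch '-1 -.001 0.001 .03 0 0 0; -1 0 0 .025 0 0 0; -1 0 0 .01 0 0 0; -1 0 0 .006 0 0 0; -1 0 0 .004 0 0 0; -1 0 0 .002 0 0 0; -1 0 0 0 0 0 0; -1 0 0 0 0 0 0; -1 0 0 0 0 0 0'
```

```text
clock: 21.57
tool_pos: [0.4158, 0.3593, 0.0342]
eef_rot: [-0.0, 1.0, 0.001, 0.0]
contact_force: [-1.5, 0.5, -0.9]
opening: 0.63
finger_force: 25.0
```

```bash
python3 -m inch '-1 0 0 .0015 0 0 0; -1 0 0 0 0 0 0; -1 0 0 0 0 0 0; -1 0 0 0 0 0 0'; python3 -m inch '.5 0 0 0 0 0 0; .5 0 0 0 0 0 0; .5 0 0 0 0 0 0; .5 0 0 0 0 0 0; .5 0 0 -.015 0 0 0; .5 0 0 -.03 0 0 0; .5 0 0 -.035 0 0 0; .5 0 0 -.04 0 0 0; .5 -.0185 -.033 0 0 0 0; .5 -.0185 -.033 0 0 0 0; .5 -.0185 -.033 0 0 0 0; .5 -.0185 -.033 0 0 0 0; .5 -.0185 -.033 0 0 0 0; .5 -.0185 -.033 0 0 0 0; .5 -.0185 -.033 0 0 0 0; .5 -.0185 -.033 0 0 0 0; .5 -.0185 -.033 0 0 0 0; .5 -.0185 -.033 0 0 0 0; .5 0 0 0 0 0 0; .5 0 0 0 0 0 0'
python3 chk.py t3; python3 -c "
from h import *
delta([.600,.0295,.074])
p,d=snapshot('scene'); cv2.imwrite('pics/s3.png',cv2.resize(p[90:270,180:420,::-1],(800,600)))"
```

```text
clock: 21.9
tool_pos: [0.4158, 0.3592, 0.0332]
eef_rot: [-0.0, 1.0, 0.0, 0.001]
contact_force: [-0.7, -1.1, 8.1]
opening: 0.632
finger_force: 25.0
clock: 23.57
tool_pos: [0.6011, 0.0254, 0.1513]
eef_rot: [0.003, 1.0, -0.001, -0.0]
contact_force: [-0.5, 1.2, -0.2]
opening: 0.75
finger_force: 0.0
post (190, array([243.9, 224. ]), array([0.5058, 0.04  ]))
tray ((0.46722501516342163, 0.32002973556518555), (0.22490759193897247, 0.22378607094287872), 10.364554405212402)
tcp [0.6003 0.0284 0.1515] yaw_y 89.9 shift tool [0.0002 0.0011 0.0775] turn z None tilt [-6.e-04  4.e-04 -1.e+00]
```

View pics/s3.png

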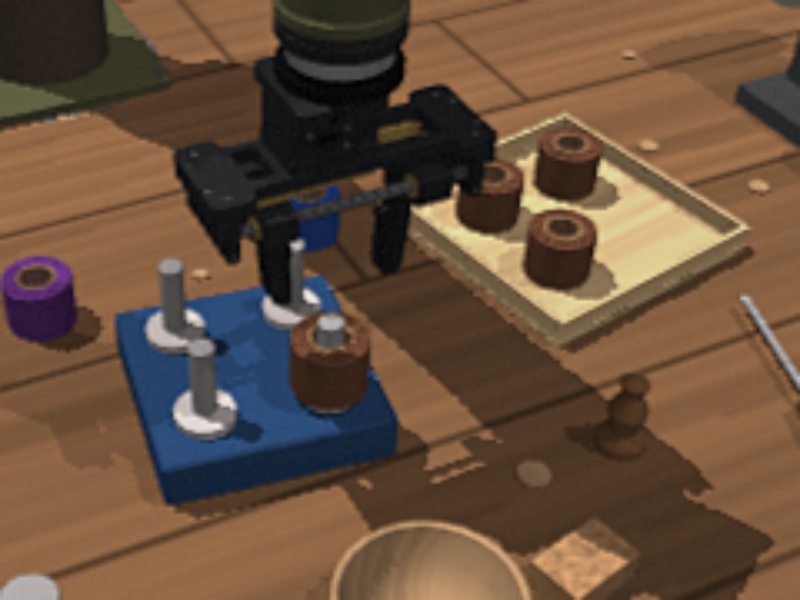

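Three rolls stand flat in the tray; the last is on its post (crop (330,362)).

```bash
python3 -m inch '.5 0 .001 .02 0 0 0; .5 0 0 .02 0 0 0; .5 0 0 .02 0 0 0; .5 0 0 .016 0 0 0; .5 0 0 0 0 0 0; .5 0 0 0 0 0 0; -1 0 0 0 0 0 0; -1 0 0 0 0 0 0; -1 0 0 0 0 0 0; -1 0 0 0 0 0 0; -1 0 0 0 0 0 0; -1 0 0 0 0 0 0; -1 0 0 0 0 0 0' 25; python3 -m inch '-1 0 0 -.015 0 0 0; -1 0 0 -.02 0 0 0; -1 0 0 -.02 0 0 0; -1 0 0 -.02 0 0 0; -1 0 0 -.02 0 0 0; -1 0 0 0 0 0 0; -1 0 0 0 0 0 0'
python3 -c "
from h import *
delta([.504,.371,.169])"
```

```text
clock: 24.75
tool_pos: [0.6011, 0.0306, 0.077]
eef_rot: [-0.0, 1.0, 0.0, 0.001]
contact_force: [-1.1, 1.6, 6.3]
opening: 0.631
finger_force: 25.0
clock: 25.33
tool_pos: [0.6009, 0.0298, 0.1715]
eef_rot: [0.0, 1.0, 0.0, 0.001]
contact_force: [1.1, 0.5, -1.6]
opening: 0.632
finger_force: 25.0
tcp [0.6009 0.0298 0.1715] yaw_y 90.0 shift tool [0.097  0.3412 0.0023] turn z None tilt [ 1.8e-03  1.0e-04 -1.0e+00]
```

```bash
python3 -m inch '-1 .0108 .0379 0 0 0 0; -1 .0108 .0379 0 0 0 0; -1 .0108 .0379 0 0 0 0; -1 .0108 .0379 0 0 0 0; -1 .0108 .0379 0 0 0 0; -1 .0108 .0379 0 0 0 0; -1 .0108 .0379 0 0 0 0; -1 .0108 .0379 0 0 0 0; -1 .0108 .0379 0 0 0 0; -1 0 0 0 0 0 0; -1 0 0 0 0 0 0; -1 0 0 0.03 0 0 0; -1 0 0 0.03 0 0 0; -1 0 0 0 0 0 0; -1 0 0 0 0 0 0'
python3 chk.py t4; python3 -c "
from h import *
delta([.504,.371,.035])
p,d=snapshot('scene'); cv2.imwrite('pics/s4.png',cv2.resize(p[90:270,180:420,::-1],(800,600)))"
```

```text
clock: 26.58
tool_pos: [0.5026, 0.3681, 0.1089]
eef_rot: [0.001, 1.0, -0.002, -0.002]
contact_force: [0.2, -1.0, -0.2]
opening: 0.63
finger_force: 25.0
post (184, array([248.5, 194.8]), array([0.5904, 0.0286]))
post (183, array([278. , 199.2]), array([ 0.579 , -0.0568]))
post (188, array([243.7, 224.1]), array([0.5055, 0.0405]))
post (193, array([273.5, 228.8]), array([ 0.4934, -0.0447]))
tray ((0.4599546790122986, 0.3464277386665344), (0.31770309805870056, 0.3027682304382324), 0.9825511574745178)
tcp [0.5035 0.3696 0.1106] yaw_y 89.9 shift tool [-0.0005  0.0015  0.0756] turn z None tilt [-9.0e-04 -1.7e-03 -1.0e+00]
```

View pics/s4.png

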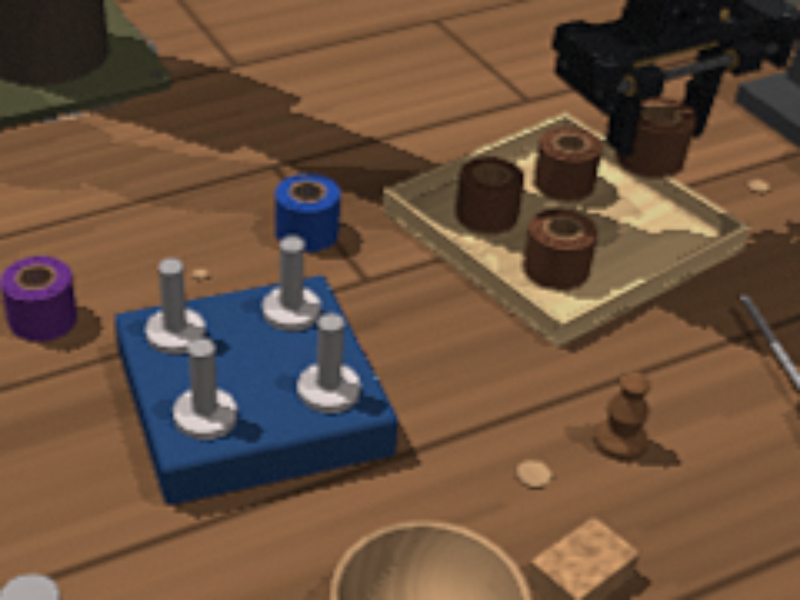

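The tray and rolls are where they were and the last roll hangs over the free quarter (crop (655,140)). Lowering.

```bash
python3 -m inch '-1 0 0 .03 0 0 0; -1 0 0 .025 0 0 0; -1 0 0 .01 0 0 0; -1 0 0 .006 0 0 0; -1 0 0 .004 0 0 0; -1 0 0 .002 0 0 0; -1 0 0 .001 0 0 0; -1 0 0 0 0 0 0; -1 0 0 0 0 0 0; -1 0 0 0 0 0 0'
```

```text
clock: 27.52
tool_pos: [0.5038, 0.3717, 0.034]
eef_rot: [-0.0, 1.0, 0.001, 0.001]
contact_force: [-0.1, -1.1, 4.3]
opening: 0.631
finger_force: 25.0
```

```bash
python3 -m inch '.5 0 0 0 0 0 0; .5 0 0 0 0 0 0; .5 0 0 0 0 0 0; .5 0 0 0 0 0 0; .5 0 0 -.015 0 0 0; .5 0 0 -.03 0 0 0; .5 0 0 -.04 0 0 0; .5 0 0 -.04 0 0 0; -1 -.001 -.038 0 0 0 0; -1 -.001 -.038 0 0 0 0; -1 -.001 -.038 0 0 0 0; -1 -.001 -.038 0 0 0 0; -1 -.001 -.038 0 0 0 0; -1 -.001 -.038 0 0 0 0; -1 -.001 -.038 0 0 0 0; -1 -.001 -.038 0 0 0 0; -1 -.001 -.038 0 0 0 0; -1 -.001 -.038 0 0 0 0'
python3 -m inch '-1 -.001 -.038 0 0 0 0; -1 -.001 -.038 0 0 0 0; -1 -.001 -.038 0 0 0 0; -1 -.001 -.038 0 0 0 0; -1 -.001 -.038 0 0 0 0; -1 -.001 -.038 0 0 0 0; -1 -.001 -.038 0 0 0 0; -1 -.001 -.038 0 0 0 0; -1 0 -.036 0 0 0 0; -1 0 0 .03 0 0 0; -1 0 0 .03 0 0 0; -1 0 0 0 0 0 0; -1 0 0 0 0 0 0'
python3 chk.py t5; python3 -c "
from h import *
delta([.521,-.3495,.0655])
p,d=snapshot('scene'); cv2.imwrite('pics/s5.png',cv2.resize(p[130:290,40:240,::-1],(750,600)))"
```

```text
clock: 29.02
tool_pos: [0.513, -0.0107, 0.1578]
eef_rot: [-0.0, 1.0, 0.0, -0.0]
contact_force: [0.4, -0.6, 0.6]
opening: 0.019
finger_force: 0.0
clock: 30.1
tool_pos: [0.5202, -0.348, 0.0967]
eef_rot: [-0.0, 1.0, 0.001, -0.002]
contact_force: [0.6, 0.7, 0.5]
opening: 0.004
finger_force: 0.0
post (184, array([248.5, 194.8]), array([0.5904, 0.0286]))
post (146, array([277.5, 198.8]), array([ 0.5801, -0.0553]))
post (187, array([243.7, 224.1]), array([0.5054, 0.0404]))
post (156, array([273.1, 228.3]), array([ 0.4948, -0.0436]))
tray ((0.46727192401885986, 0.3201867341995239), (0.22519217431545258, 0.2234072983264923), 10.287477493286133)
tcp [ 0.5217 -0.3482  0.0983] yaw_y 90.1 shift tool [ 0.0007 -0.0013  0.0328] turn z None tilt [-0.e+00  8.e-04 -1.e+00]
```

View pics/t5.png

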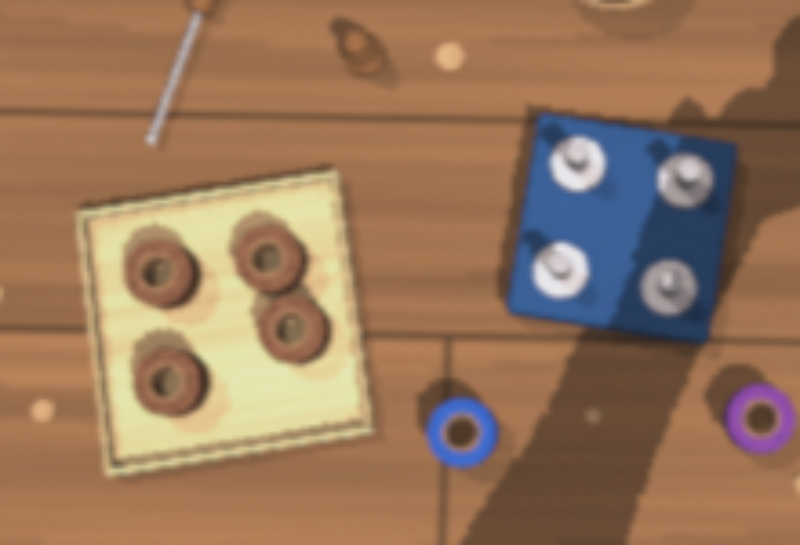

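View pics/s5.png

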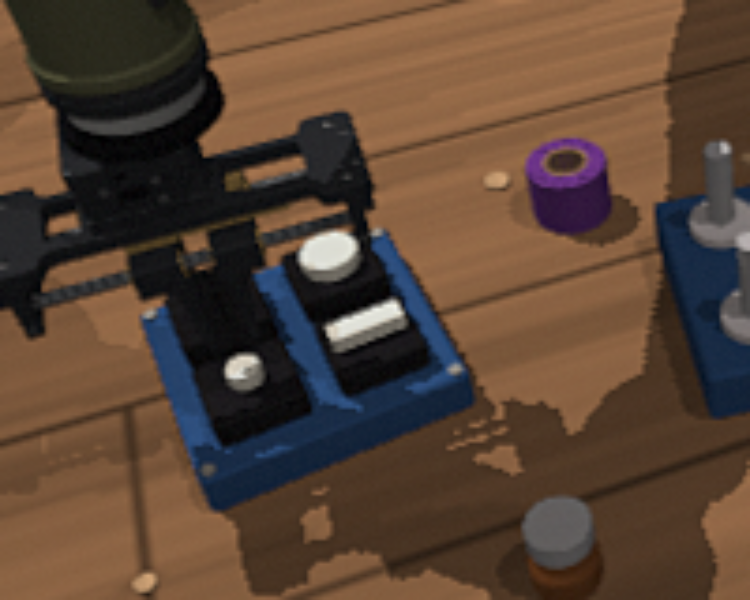

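All four rolls are in the tray; one was knocked to crop (293,328) beside its neighbour at (268,258). The fingertips are above the small key (crop (243,370)). Check the rolls' heights by depth.

Run:
```python
from h import *
p,d=snapshot("top"); m=camera_model("top"); V=m["view"]; K=m["intrinsics"]
for u,v in((160,270),(268,258),(293,328),(169,381)):
    U=u/3.636+90; W=v/3.636+150; xy=ray("top",U,W,.049)[:2]
    z=[]
    for a in np.arange(0,2*np.pi,np.pi/4):
        q=V@[xy[0]+.02*np.cos(a),xy[1]+.02*np.sin(a),.049,1]; px=K@q[:3]/q[2]; D=d[int(round(px[1])),int(round(px[0]))]
        c=np.linalg.solve(K,[px[0],px[1],1])*D; z.append((V[:3,:3].T@(c-V[:3,3]))[2])
    t=np.radians(8.5); e=xy-[.467,.3202]
    print(xy.round(3),"tray",np.round([e@[np.cos(t),np.sin(t)],e@[-np.sin(t),np.cos(t)]],3),np.round(z,3))
```

```text
[0.505 0.368] tray [0.044 0.042] [0.048 0.044 0.045 0.044 0.049 0.045 0.047 0.049]
[0.516 0.28 ] tray [ 0.043 -0.047] [0.045 0.046 0.052 0.052 0.055 0.047 0.048 0.049]
[0.459 0.257] tray [-0.017 -0.061] [0.042 0.052 0.049 0.052 0.05  0.048 0.046 0.049]
[0.415 0.355] tray [-0.046  0.042] [0.049 0.049 0.052 0.054 0.049 0.053 0.05  0.046]
```

All flat at ~49 mm. Press the small key, then move above the square key.

```bash
python3 -m inch '-1 .0005 -.001 .015 0 0 0; -1 0 0 .012 0 0 0; -1 0 0 .005 0 0 0; -1 0 0 .0015 0 0 0; -1 0 0 0 0 0 0; -1 0 0 0 0 0 0; -1 0 0 0 0 0 0; -1 0 0 0 0 0 0; -1 0 0 0 0 0 0'; python3 -m inch '-1 0 0 -.015 0 0 0; -1 0 0 -.015 0 0 0; -1 .024 -.003 0 0 0 0; -1 .024 -.003 0 0 0 0; -1 .0235 -.0035 0 0 0 0; -1 0 0 0 0 0 0; -1 0 0 0 0 0 0; -1 0 0 0 0 0 0'
python3 -c "
from h import *
delta([.4495,-.359,.0653])"
```

```text
clock: 31.0
tool_pos: [0.5217, -0.3501, 0.0655]
eef_rot: [-0.0, 1.0, -0.0, 0.001]
contact_force: [0.5, 0.7, 6.5]
opening: 0.007
finger_force: 3.4
clock: 31.67
tool_pos: [0.4503, -0.3591, 0.0945]
eef_rot: [-0.0, 1.0, 0.0, 0.001]
contact_force: [0.6, 0.2, -0.3]
opening: 0.008
finger_force: 0.0
tcp [ 0.4503 -0.3591  0.0945] yaw_y 90.0 shift tool [0.0009 0.0001 0.0292] turn z None tilt [ 1.4e-03  4.0e-04 -1.0e+00]
```

```bash
python3 -m inch '-1 .0005 0 .014 0 0 0; -1 0 0 .01 0 0 0; -1 0 0 .005 0 0 0; -1 0 0 .0005 0 0 0; -1 0 0 0 0 0 0; -1 0 0 0 0 0 0; -1 0 0 0 0 0 0; -1 0 0 0 0 0 0; -1 0 0 0 0 0 0'; python3 -m inch '-1 0 0 -.015 0 0 0; -1 0 0 -.015 0 0 0; -1 -.0205 .027 0 0 0 0; -1 -.0205 .027 0 0 0 0; -1 -.0205 .027 0 0 0 0; -1 0 0 0 0 0 0; -1 0 0 0 0 0 0; -1 0 0 0 0 0 0'
python3 -c "
from h import *
delta([.512,-.278,.0653])"
```

```text
clock: 32.42
tool_pos: [0.4507, -0.3589, 0.0655]
eef_rot: [-0.001, 1.0, -0.0, 0.001]
contact_force: [0.4, 0.8, 6.0]
opening: 0.003
finger_force: 3.2
clock: 33.08
tool_pos: [0.51, -0.2784, 0.0944]
eef_rot: [-0.001, 1.0, -0.0, -0.001]
contact_force: [-1.1, 0.9, -0.4]
opening: 0.005
finger_force: 0.0
tcp [ 0.51   -0.2784  0.0944] yaw_y 90.1 shift tool [-0.002   0.0004  0.0291] turn z None tilt [-1.4e-03 -2.0e-04 -1.0e+00]
```

```bash
python3 -m inch '-1 -.001 0 .014 0 0 0; -1 0 0 .01 0 0 0; -1 0 0 .005 0 0 0; -1 0 0 .0005 0 0 0; -1 0 0 0 0 0 0; -1 0 0 0 0 0 0; -1 0 0 0 0 0 0; -1 0 0 0 0 0 0; -1 0 0 0 0 0 0'; python3 -m inch '-1 0 0 -.015 0 0 0; -1 0 0 -.03 0 0 0; -1 0 0 -.04 0 0 0; -1 0 0 -.04 0 0 0; -1 0 0 0 0 0 0; -1 0 0 0 0 0 0; -1 0 0 0 0 0 0'
python3 chk.py t6
```

```text
clock: 33.83
tool_pos: [0.5106, -0.2801, 0.0655]
eef_rot: [0.001, 1.0, -0.001, -0.0]
contact_force: [-1.0, -2.4, 5.9]
opening: 0.005
finger_force: 2.6
clock: 34.42
tool_pos: [0.5104, -0.2786, 0.1896]
eef_rot: [0.0, 1.0, 0.0, -0.001]
contact_force: [-0.5, 0.1, -0.4]
opening: 0.005
finger_force: 0.0
post (157, array([247.9, 194.2]), array([0.592 , 0.0303]))
post (145, array([277.6, 198.9]), array([ 0.5799, -0.0557]))
post (168, array([243.4, 223.7]), array([0.5067, 0.0415]))
post (180, array([273.7, 228.9]), array([ 0.4933, -0.0452]))
tray ((0.4671366214752197, 0.3205132484436035), (0.22490759193897247, 0.22429263591766357), 10.364557266235352)
```

View pics/t6.png

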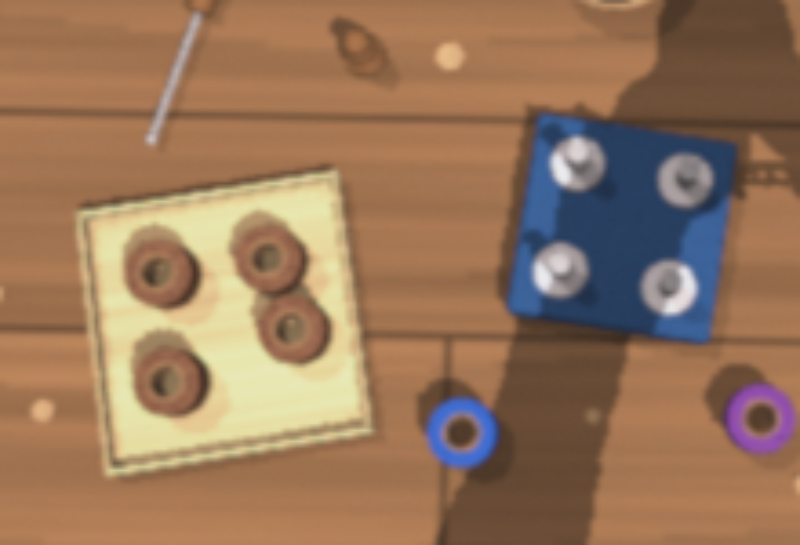

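All four rolls lie flat in the tray, the keys are released and the arm is clear.

```bash
python3 -c "
from plant import r
print(r.finish_job())"
```

```text
the job is handed in; nothing more can be done
None
```

The job is handed in, with no verdict returned: all five key presses were made in order, all four rolls lie flat in the tray (one was knocked a few centimetres aside but stayed flat and inside), and the arm finished clear of everything.

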